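# Move the tall filter plate from the rack to the beam holder

### The job

Swing the rack's retaining bar aside until it is well clear of all three plates, then draw the tall glass filter plate straight up out of its slot and lower it upright into the slot of the aluminium beam holder, all the way down, before letting go. Keep the plate upright and do not drop it; leave the two short plates in their slots and everything else on the bench where it is.

Things in the scene. Friction and masses are not known exactly. Their poses are not given: they have to be found in the camera images.
- rack: white slotted rack, fixed. Origin on the table under the middle slot. Base x +-37, y -132 to +70, 10 mm high; long side walls 50 mm high, outer faces at x = +-37 mm, grooved in to x = +-23. Slots at y = -44, 0, +44 mm, each 10 mm wide (y), hold plates standing in the rack's xz plane, lower edges 10 mm above the table. An 18 mm post at y = -112 mm carries the retaining bar
- retainer (a joint): hinge (rad) of the aluminium retaining bar, about the vertical post at the rack's y = -112 mm: 0 = bar along the rack's +y over all three plates; grows to 1.75 as it swings to the rack's -x side. Stiff: stays where left. Bar 16 mm wide, reaches 172 mm from the hinge, underside 115 and top 123 mm above the table
- pin (a point): top of the upright round steel pin on the retaining bar: 14 mm across, 40 mm high above the bar (its top 163 mm above the table), 110 mm from the hinge axis
- hinge (a point): point on the retaining bar's hinge axis at the bar's underside, 115 mm above the table
- tall_plate: the tall filter plate: glass in a dark frame, 60 mm wide (its x), 8 mm thick (its y), 100 mm tall (z up), about 0.13 kg. Origin at the middle of its lower edge. In the rack its top is 110 mm above the table, 32 mm higher than the short plates; it may be in any of the three slots
- short_plate_a: a short filter plate, 60 x 8 x 68 mm tall, same make; origin at the middle of its lower edge
- short_plate_b: the other short filter plate, 60 x 8 x 68 mm tall; origin at the middle of its lower edge
- holder: aluminium beam holder, fixed. Origin on the table under the middle of its one slot. The plate stands in its xz plane (either way round), on its base, 10 mm above the table. Slot 12 mm wide (y) up to 40 mm height, flared to 25 mm at 53; end cheeks at x = +-35 mm (70 apart), 52 high. On its +y side, y = 42 to 78 mm, a black lens tube, top at 55 mm
- seat (a point): middle of the holder's slot floor, 10 mm above the table, axes as the holder's
- objective: bystander: brass microscope objective, 32 mm across, 52 mm tall, standing; origin under its centre
- dish: bystander: small clear dish, 52 mm across, 14 mm tall; origin under its centre
- slide_box: bystander: cardboard slide box 76 x 30 x 24 mm lying flat; origin under its centre
- syringe: bystander: white syringe lying along its x, 110 mm long, 34 mm wide at the flange, 24 mm high; origin on the table below its barrel
- driver: bystander: screwdriver 150 mm long lying along its x; origin on the table below it
- oil: bystander: small bottle 32 mm across, 60 mm tall, standing; origin under its centre
- post: bystander: steel post 25 mm across, 75 mm tall, standing; origin under its centre

How it is judged:
On the way, in this order (a step that is already met when the one before it is completed fails the run):
1. the retaining bar is swung clear of all three slots (hinge past 0.55 rad) (value of joint retainer above 0.55 rad), for 0.2 s.
2. the tall plate is drawn up out of its slot: its lower edge above the rack's walls, upright within 0.3 rad (z of tall_plate in the frame of rack above 0.052 m and angle between tall_plate's own z axis and vertical below 0.3 rad), for 0.1 s.
At the end, for the whole second after the job is handed in: The tall plate rests in the holder slot: lower edge within 5 mm of the slot floor, within 10 mm along and 8 mm across the slot, upright and in line within 0.25 rad; short plates within 12 mm and bystanders within 30 mm of where they were (x of tall_plate in the frame of seat between -0.01 and 0.01 m and y of tall_plate in the frame of seat between -0.008 and 0.008 m and z of tall_plate in the frame of seat below 0.005 m and angle between tall_plate's own z axis and vertical below 0.25 rad and angle between the x axis of tall_plate and the x axis of holder, either way round below 0.25 rad and linear speed of tall_plate below 0.02 m/s and distance of each of short_plate_a, short_plate_b from where it was at the start of the episode below 0.012 m and distance of each of objective, dish, slide_box, syringe, driver, oil, post from where it was at the start of the episode below 0.03 m); the robot touches nothing.
It fails at once if the tall plate tips more than 0.5 rad from upright (angle between tall_plate's own z axis and vertical above 0.5 rad).
It fails at once if the tall plate is let go while its lower edge is more than 25 mm above the rack or holder base (dropped) (contact force between the fingers and tall_plate below 0.01 N and height (world z) of tall_plate above 0.035 m).
It fails at once if a short plate is lifted or pushed more than 20 mm (distance of any of short_plate_a, short_plate_b from where it was at the start of the episode above 0.02 m).
It fails at once if a bystander is moved more than 30 mm (distance of any of objective, dish, slide_box, syringe, driver, oil, post from where it was at the start of the episode above 0.03 m).
It also fails if it takes over 64 s, if anything falls off the work surface, if the arm or the gripper's body presses on something with over 40 N, if the wrist force passes 120 N, or if a joint passes its speed limit or range.

### The arm

A 6-joint arm with a two-finger parallel gripper is mounted at the origin on the work surface. World frame = base frame: x ahead of the robot, y to its left, z up, the work surface at z = 0. Lengths are in m, angles in rad, forces in N, time in s.
With the tool pointing down it reaches from about 0.275 to 0.875 m from the base axis. Payload 12.5 kg.
Tool frame: the origin (TCP) lies at the very end of the fingers, on their centre line; the grasp point (between the pads) lies 19 mm behind it; x points along the fingers, y is the direction in which the jaws open and shut, and the axes are right-handed (so a half turn about x gives the same grasp; the last joint's range is limited). The gripper opens to 85 mm and grips with 20 to 120 N. Pads are 22 mm wide; open, the fingers measure 114 mm over their backs; the gripper's body (76 mm by 85 mm) begins 54 mm behind the grasp point. The pads swing forward as they close: fully open they stand 13 mm farther back than shut.
Start: joints at [1.044, 0.351, 1.652, -0, 1.139, -0.085], TCP at [0.235, 0.497, 0.231] pointing down, gripper open.
Joint ranges: [-2.75, 2.75], [-0.79, 2.1], [0.01, 2.65], [-1.57, 4.71], [0.07, 3.14], [-2.87, 2.87]. Speed limits (rad/s): [2.22, 2.22, 2.79, 3.14, 3.14, 3.14].

### API

Orientations are given as a 3x3 rotation matrix whose columns are the frame's x, y, z axes.
In Python, from bench import manip gives the robot as it stands. Calls block until the motion is done:
- manip.move_ptp(position, orientation): joint-space move of the TCP to a pose.
- manip.move_l(position, attitude=None, max_speed=0.15): straight line of the TCP; attitude=None keeps the orientation; max_speed is the mean speed in m/s.
- manip.move_j(angles): joint-space move.
- manip.set_gripper(opening, effort=None): opening from 0.0 (shut) to 1.0 (fully open); effort is the grip in N (None keeps the last); returns when the fingers have stopped.
- manip.dwell(seconds).
- manip.inverse_kinematics(position, orientation): joint angles nearest the present ones, or None.
- manip.grab_frame(name): name is "side" or "top"; returns (picture, depth): 480x640x3 uint8, red, green, blue; 480x640 float32, m along the optical axis (not along the pixel's ray), 0 where there is no reading.
- manip.get_calibration(name): a dict with "camera_matrix" (3x3 intrinsics, pixels), "R" (3x3) and "t" (3): a world point X has camera coordinates R X + t. Camera axes: x right, y down, z forward; pixel columns grow to the right and rows downward; lengths in m; the calibration is good to about 2 mm. A picture is of the moment at which its call begins. get_calibration takes no time and is no camera call.
A pose or a line that the arm cannot do raises manip.Unreachable and nothing moves.
- manip.sign_off(): hands the job in, once; it reports no verdict.
Trained networks look in the newest picture that a camera, given by its name, has taken for a name from the list of things; names that differ only in an ending like _2 or _b are one class to them, and where a whole thing is asked for, a point or a joint stands for the part that bears it (a point fixed in the world has none). Each returns a list of dicts, best first, with "confidence" (0 to 1); they miss things now and then, are a little off and sometimes report something else, mostly with a low value. They report only what shows in the picture. A call takes as long as a camera call.
- manip.look_for(camera, name): "at" ([x, y, z] in m, in world coordinates, good to about 4 mm: the middle of the surface that is visible of it).
Readings, each from a call of its own:
- manip.current_time(): time.
- manip.current_qpos(): joint angles.
- manip.current_joint_vel(): joint speeds.
- manip.current_joint_torque(): joint torques, N m.
- manip.current_ee_pos(): TCP position.
- manip.current_tcp_rot(): TCP orientation.
- manip.current_force(): force on the tool from outside, world axes, zero at the start.
- manip.current_ft_torque(): the same for the moment, N m.
- manip.current_grip_width(): opening from 0.0 (shut) to 1.0 (fully open).
Only numpy, scipy, OpenCV 4.12 (cv2) and the standard library are available. Lean on these libraries where they do the work, as an engineer would, in place of code of your own. Each camera call takes 0.05 s, during which the arm holds its last target. There are 200 camera calls.

## Working session

There is one attempt and no reset: what is moved stays moved. The work goes in short steps, each a Python script; the robot and the scene stay as the last script left them, time stands still between calls to the robot, and variables do not carry over. Pictures are saved under pics/ and viewed, about 8 in all and at most 12, crops included, and the job is handed in when it is done.

```bash
mkdir -p pics; ls; python3 - <<'E'
from bench import manip
import cv2,numpy as np
np.set_printoptions(precision=4,suppress=True)
for c in ("side","top"):
    p,d=manip.grab_frame(c); cv2.imwrite(f"pics/{c}0.png",p[:,:,::-1]); np.save(f"{c}_d0.npy",d); np.save(f"{c}_p0.npy",p)
    k=manip.get_calibration(c); print(c,k['camera_matrix'].tolist(),'C',-k['R'].T@k['t'],'z',k['R'][2])
    for n in "rack retainer pin hinge tall_plate short_plate_a holder seat objective dish slide_box syringe driver oil post".split():
        try: print(n,[(np.round(o['at'],3).tolist(),round(o['confidence'],2)) for o in manip.look_for(c,n)][:3])
        except Exception as e: print(n,repr(e))
print(manip.current_time())
E
```

```text
pics
side [[577.5166004169411, 0.0, 321.71292840711226], [0.0, 577.5166004169411, 239.63978875495107], [0.0, 0.0, 1.0]] C [-0.0698 -0.731   0.9101] z [ 0.4789  0.5956 -0.6449]
rack [([0.608, 0.163, 0.039], 0.74)]
retainer [([0.61, 0.188, 0.124], 0.64)]
pin [([0.611, 0.185, 0.119], 0.62)]
hinge []
tall_plate [([0.391, 0.164, 0.024], 0.23)]
short_plate_a [([0.624, 0.174, 0.06], 0.82), ([0.592, 0.388, 0.044], 0.61), ([0.611, 0.163, 0.036], 0.6)]
holder [([0.554, -0.194, 0.025], 0.56)]
seat [([0.553, -0.196, 0.03], 0.83)]
objective [([0.527, -0.029, 0.039], 0.71)]
dish [([0.705, -0.023, 0.009], 0.56), ([0.61, 0.161, 0.038], 0.32), ([0.6, 0.258, 0.072], 0.25)]
slide_box [([0.391, 0.165, 0.025], 0.82), ([0.55, -0.192, 0.028], 0.49), ([0.523, -0.03, 0.039], 0.34)]
syringe [([0.41, -0.19, 0.022], 0.88)]
driver [([0.4, -0.027, 0.024], 0.89)]
oil [([0.708, -0.022, 0.01], 0.44)]
post [([0.593, 0.388, 0.039], 0.56), ([0.553, -0.191, 0.027], 0.19)]
top [[489.97657207952176, 0.0, 321.00058817017776], [0.0, 489.97657207952176, 243.84573684890736], [0.0, 0.0, 1.0]] C [0.4876 0.0092 1.1716] z [ 0.062
[... 162 characters left out ...]
6)]
hinge [([0.614, 0.182, 0.124], 0.81), ([0.536, -0.019, 0.044], 0.3)]
tall_plate [([0.613, 0.263, 0.087], 0.58), ([0.551, -0.184, 0.011], 0.53)]
short_plate_a [([0.614, 0.17, 0.078], 0.54)]
holder [([0.558, -0.186, 0.013], 0.89), ([0.613, 0.261, 0.086], 0.41)]
seat [([0.553, -0.185, 0.014], 0.74), ([0.618, 0.17, 0.051], 0.7)]
objective [([0.535, -0.021, 0.046], 0.66), ([0.614, 0.183, 0.126], 0.52)]
dish [([0.704, -0.024, 0.001], 0.55)]
slide_box [([0.395, 0.17, 0.024], 0.88)]
syringe [([0.416, -0.187, 0.019], 0.6), ([0.705, -0.021, 0.003], 0.3)]
driver [([0.403, -0.018, 0.022], 0.67)]
oil [([0.613, -0.348, 0.046], 0.52)]
post [([0.603, 0.389, 0.07], 0.73), ([0.614, 0.18, 0.122], 0.3)]
1.6
```

View pics/side0.png

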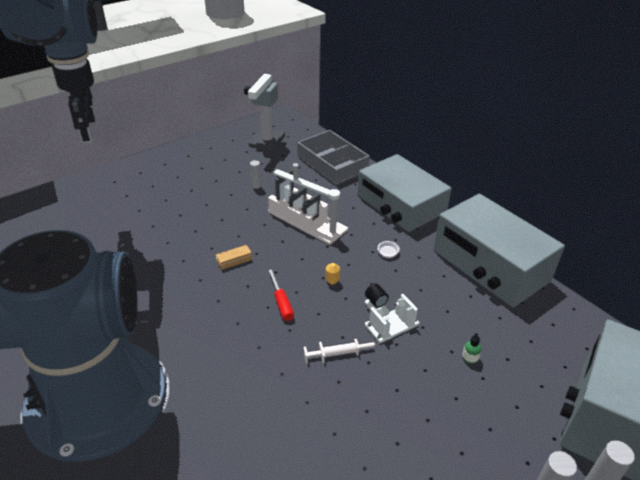

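View pics/top0.png

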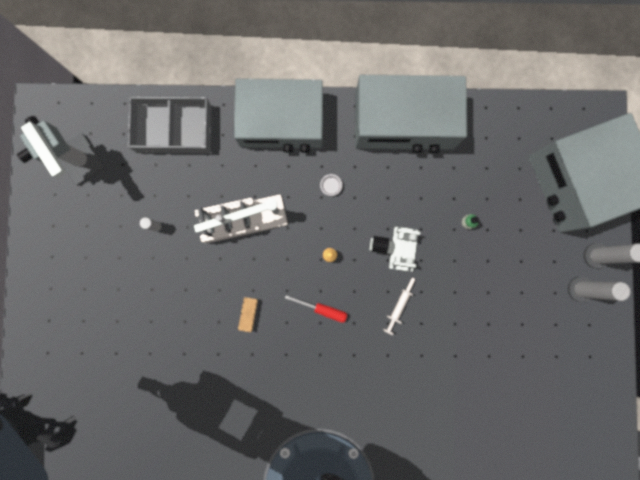

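The side view shows the rack at about (305,212) with its bar and the holder at (392,312). In the top view the rack is at (240,218), with the hinge at its right end, and the holder is at (404,248). Next I'll take enlarged crops and the depth geometry.

```bash
cat > h.py <<'E'
from bench import manip
import cv2,numpy as np
np.set_printoptions(precision=4,suppress=True)
def cloud(c,d):
    k=manip.get_calibration(c);K=k['camera_matrix'];v,u=np.indices(d.shape)
    P=np.stack([(u-K[0,2])/K[0,0]*d,(v-K[1,2])/K[1,1]*d,d],-1)
    return (P-k['t'])@k['R']
def crop(p,u0,v0,w,h): return cv2.resize(p[v0:v0+h,u0:u0+w,::-1],(400,300),interpolation=cv2.INTER_CUBIC)
E
python3 - <<'E'
from h import *
s=np.load('side_p0.npy');t=np.load('top_p0.npy')
m=np.vstack([np.hstack([crop(s,255,155,108,81),crop(s,350,265,80,60)]),np.hstack([crop(t,185,180,108,81),crop(t,364,218,80,60)])])
cv2.imwrite('pics/m1.png',m)
for c in('top','side'):
    X=cloud(c,np.load(c+'_d0.npy'));D=np.load(c+'_d0.npy')
    fin=D>0
    tab=fin&(abs(X[...,0]-.5)<.25)&(abs(X[...,1])<.3)&(abs(X[...,2])<.015)
    print(c,'table z',np.median(X[tab][:,2]))
    R=fin&(abs(X[...,0]-.61)<.12)&(abs(X[...,1]-.18)<.16)
    H=fin&(abs(X[...,0]-.555)<.09)&(abs(X[...,1]+.185)<.11)
    for nm,M,zs in(('rack',R,[(.004,.016),(.044,.055),(.07,.085),(.1,.113),(.117,.129),(.14,.17)]),('hold',H,[(.005,.015),(.035,.045),(.047,.06)])):
        for a,b in zs:
            Q=X[M&(X[...,2]>a)&(X[...,2]<b)]
            if len(Q)<3: print(nm,a,b,len(Q));continue
            (cx,cy),(w,h),an=cv2.minAreaRect(Q[:,:2].astype(np.float32))
            print(nm,a,b,len(Q),'mean',Q.mean(0),'rect',np.round([cx,cy,w,h,an],3))
E
```

```text
top table z 0.0008943976843263614
rack 0.004 0.016 1491 mean [0.6147 0.1538 0.0083] rect [ 0.611  0.18   0.317  0.24  89.516]
rack 0.044 0.055 612 mean [0.611  0.2111 0.05  ] rect [ 0.62   0.19   0.075  0.187 13.491]
rack 0.07 0.085 186 mean [0.6173 0.1976 0.0776] rect [ 0.622  0.179  0.06   0.166 13.199]
rack 0.1 0.113 87 mean [0.6075 0.2586 0.1087] rect [ 0.603  0.258  0.06   0.009 13.313]
rack 0.117 0.129 613 mean [0.6144 0.1785 0.1236] rect [ 0.616  0.183  0.025  0.185 17.091]
rack 0.14 0.17 49 mean [0.6036 0.2095 0.1598] rect [ 0.604  0.21   0.013  0.012 50.025]
hold 0.005 0.015 895 mean [ 0.551  -0.1945  0.0097] rect [ 0.555 -0.186  0.216  0.178 89.611]
hold 0.035 0.045 118 mean [ 0.5552 -0.1809  0.0409] rect [ 0.553 -0.171  0.1    0.077 81.827]
hold 0.047 0.06 410 mean [ 0.5566 -0.1673  0.053 ] rect [ 0.556 -0.172  0.103  0.083 81.685]
side table z 0.0013876442676562192
rack 0.004 0.016 1136 mean [0.6047 0.1461 0.0086] rect [0.61  0.18  0.238 0.32  0.327]
rack 0.044 0.055 510 mean [0.6046 0.2037 0.0499] rect [ 0.616  0.192  0.081  0.188 11.7  ]
rack 0.07 0.085 320 mean [0.6125 0.2014 0.077 ] rect [ 0.62   0.182  0.063  0.173 12.087]
rack 0.1 0.113 93 mean [0.6106 0.2057 0.1073] rect [ 0.621  0.183  0.059  0.17  14.967]
rack 0.117 0.129 418 mean [0.6123 0.1779 0.1235] rect [ 0.611  0.185  0.031  0.186 19.84 ]
rack 0.14 0.17 60 mean [0.6013 0.2107 0.154 ] rect [ 0.603  0.212  0.016  0.011 36.193]
hold 0.005 0.015 784 mean [ 0.546  -0.1963  0.0102] rect [ 0.554 -0.19   0.208  0.176 89.788]
hold 0.035 0.045 297 mean [ 0.5504 -0.1847  0.0405] rect [ 0.553 -0.17   0.104  0.082 82.818]
hold 0.047 0.06 457 mean [ 0.5518 -0.1693  0.0525] rect [ 0.554 -0.169  0.106  0.086 82.717]
```

View pics/m1.png

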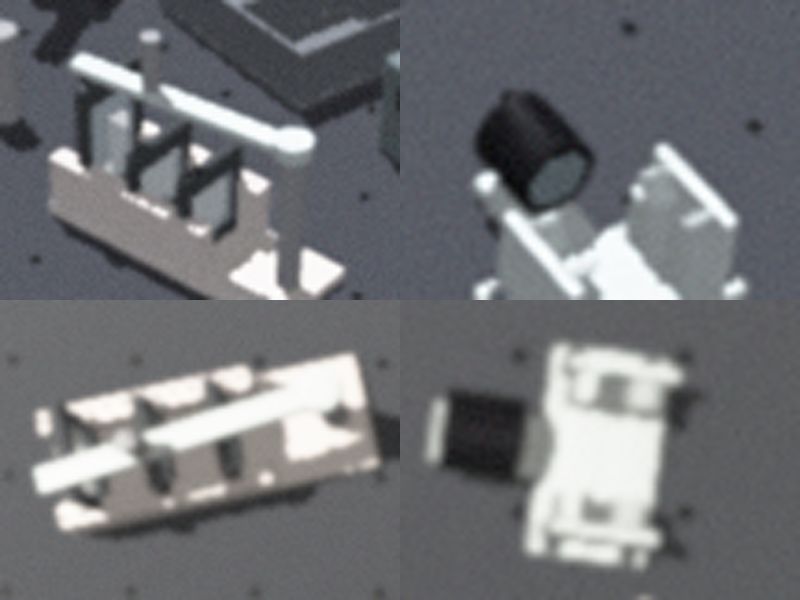

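The tall plate is in the far slot (rack y = +44) and the bar crosses it slightly on the -x side. My fit puts the rack origin at about (0.614, 0.214) with yaw 0.232, the hinge at (0.640, 0.105) and the pin at (0.603, 0.210). I'll swing the bar with the jaws loosely around the pin.

```bash
cat >> h.py <<'E'
def down(t):
    t=np.array([t[0],t[1],0.])/np.hypot(t[0],t[1]); x=np.array([0,0,-1.]); return np.stack([x,t,np.cross(x,t)],1)
def best(p,t):
    q0=manip.current_qpos(); o=[]
    for s in(1,-1):
        q=manip.inverse_kinematics(p,down(s*np.array(t)))
        if q is not None: o.append((np.abs(np.array(q)-q0).max(),s,q))
    o.sort(key=lambda a:a[0]); return o
def tan(a): return np.array([-np.cos(a),-np.sin(a)])
HG=np.array([.640,.105])
def pinpos(a): return HG+.1105*np.array([-np.sin(a),np.cos(a)])
E
python3 - <<'E'
from h import *
a0=.333;a1=.232+1.3
p=pinpos(a0)
for o in best([*p,.24],tan(a0)):print(o)
s=None
for s in(1,-1):
    qs=[manip.inverse_kinematics([*pinpos(a),.132],down(s*tan(a))) for a in(a0,a1)]
    print(s,qs)
    if all(q is not None for q in qs) and all(abs(q[5])<2.6 for q in qs): break
manip.set_gripper(.35,20)
manip.move_ptp([*p,.24],down(s*tan(a0)))
manip.move_l([*p,.132]); print(manip.current_force(),manip.current_time())
for a in np.linspace(a0,a1+.08,6)[1:]:
    manip.move_l([*pinpos(a),.132],down(s*tan(a)),.12)
    print(a,manip.current_force(),manip.current_time())
manip.move_l([*pinpos(a1+.04),.132]) 
manip.move_l([*pinpos(a1+.04),.25],None,.25)
print(manip.current_time(),manip.current_qpos())
for c in("side","top"):
    pp,d=manip.grab_frame(c); np.save(c+'_d1.npy',d);np.save(c+'_p1.npy',pp)
    print([(np.round(o['at'],3).tolist(),round(o['confidence'],2)) for o in manip.look_for(c,'pin')][:2])
s_=np.load('side_p1.npy');t=np.load('top_p1.npy')
cv2.imwrite('pics/m2.png',np.hstack([crop(s_,200,130,160,120),crop(t,185,170,160,120)]))
E
```

```text
(np.float64(0.7833647819333496), -1, array([ 0.261 ,  0.5063,  1.3935,  0.    ,  1.2418, -0.072 ]))
1 [None, array([ 0.1174,  0.4592,  1.7654, -0.    ,  0.9169,  1.727 ])]
-1 [array([ 0.261 ,  0.6177,  1.4905,  0.    ,  1.0334, -0.072 ]), array([ 0.1174,  0.4592,  1.7654, -0.    ,  0.9169, -1.4146])]
[ 0.0422 -0.0954 -0.0763] 4.75
0.5888 [ 0.4469  0.3961 -0.2939] 5.1583
0.8446 [ 0.5278  0.5295 -0.3607] 5.5667
1.1004 [-0.2848  0.6674  0.4357] 5.975
1.3562 [ 1.3327 -0.2112  0.1462] 6.3833
1.612 [0.5014 0.1377 0.964 ] 6.7917
7.6667 [ 0.1095  0.3131  1.6572  0.      1.1716 -1.5022]
[([0.546, 0.099, 0.124], 0.9)]
[([0.631, 0.106, 0.127], 0.72)]
```

View pics/m2.png

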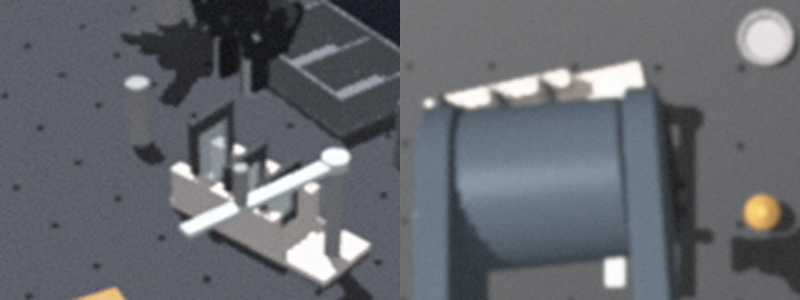

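The bar has swung out toward the robot, clear of the plates; the pin is at (240,190) in the side crop. Next I'll refine the plate and holder poses.

```bash
python3 - <<'E'
from h import *
X=cloud('side',np.load('side_d1.npy'))
for a,b in((.118,.129),(.14,.17)):
    Q=X[(X[...,2]>a)&(X[...,2]<b)&(abs(X[...,0]-.58)<.15)&(abs(X[...,1]-.1)<.06)];print('bar',Q.mean(0),np.round(cv2.minAreaRect(Q[:,:2].astype(np.float32)),3) if 0 else cv2.minAreaRect(Q[:,:2].astype(np.float32)))
for nm in('side_d0','side_d1','top_d0'):
    X=cloud(nm[:-3] if 0 else nm.split('_')[0],np.load(nm+'.npy'))
    Q=X[(X[...,2]>.1)&(X[...,2]<.113)&(abs(X[...,0]-.604)<.05)&(abs(X[...,1]-.257)<.03)]
    print(nm,'plate',len(Q),Q.mean(0),cv2.minAreaRect(Q[:,:2].astype(np.float32)))
th=-.143; ex=np.array([np.cos(th),np.sin(th)]);ey=np.array([-np.sin(th),np.cos(th)])
o=np.array([.553,-.196])
cols=[]
for c in('top','side'):
    X=cloud(c,np.load(c+'_d0.npy'));q=X[...,:2]-o;x=q@ex*1e3;y=q@ey*1e3;z=X[...,2]*1e3
    m=(abs(x)<60)&(y>-60)&(y<100)&(z>-5)&(z<70)
    H=np.full((54,40),0.)
    iy=((y[m]+60)/3).astype(int);ix=((x[m]+60)/3).astype(int)
    np.maximum.at(H,(iy,ix),z[m])
    if c=='top':
        print('cols x from -60 step3; rows y')
        for r in range(6,48): print(f'{-60+3*r+1.5:6.1f}',' '.join(f'{int(v):2d}' if v>3 else ' .' for v in H[r,2:38]))
    W=(z>46)&(z<60)&m
    for s in(-1,1):
        k=W&(s*x>25)&(y<35); print(c,s,len(x[k]),'x',np.percentile(x[k],[2,50,98]),'y',np.percentile(y[k],[2,50,98]),np.polyfit(y[k],x[k],1))
    k=W&(y>45);print('tube',np.percentile(x[k],[2,50,98]),np.percentile(y[k],[2,98]))
E
```

```text
bar [0.5572 0.1062 0.1237] ((0.5588301420211792, 0.10679931938648224), (0.18750455975532532, 0.02884516492486), 2.514883279800415)
bar [0.5263 0.1056 0.1553] ((0.5276184678077698, 0.10738537460565567), (0.01490731630474329, 0.013188133016228676), 5.8884477615356445)
side_d0 plate 61 [0.5983 0.2585 0.1075] ((0.599963903427124, 0.2604934573173523), (0.05928098037838936, 0.011032002046704292), 14.256913185119629)
side_d1 plate 105 [0.6012 0.259  0.1075] ((0.6010345816612244, 0.2598613202571869), (0.058718375861644745, 0.013080375269055367), 12.839056968688965)
top_d0 plate 87 [0.6075 0.2586 0.1087] ((0.6030688285827637, 0.2581459581851959), (0.05959001183509827, 0.008783851750195026), 13.312911987304688)
cols x from -60 step3; rows y
 -40.5  .  .  .  4  4  .  .  .  3  .  .  .  .  .  .  3  3  .  .  .  .  .  3  .  .  3  .  .  .  .  3  .  .  .  .  .
 -37.5  4  .  .  .  .  3  4  .  .  .  .  4  .  .  .  5  3  .  4  .  .  .  .  4  3  6  3  .  5  .  .  .  .  .  4  3
 -34.5  .  .  .  .  .  .  .  7  .  3  .  .  .  3  3  .  .  .  .  .  .  .  .  .  .  .  .  3  .  .  .  .  .  .  4  .
 -31.5  .  .  
[... 4234 characters left out ...]
  5  .
  79.5  .  .  .  .  .  .  .  .  4  4  .  .  3  .  4  4  .  .  3  .  .  .  4  .  5  .  4  .  .  .  .  .  .  .  .  3
  82.5  3  3  .  .  4  .  .  3  .  .  .  .  .  .  .  .  4  .  .  .  .  3  .  .  .  .  .  .  .  5  3  3  .  .  5  .
top -1 86 x [-41.138  -36.8402 -25.6342] y [-26.0675  -6.142   20.2581] [ -0.0383 -35.8561]
top 1 90 x [25.5147 36.013  40.9375] y [-26.0676  -4.1916  19.6571] [-0.0087 35.1678]
tube [-16.7416  -1.8456  14.5003] [45.6261 74.6794]
side -1 129 x [-44.5776 -39.81   -26.1437] y [-25.3773   0.8055  22.2785] [  0.0265 -37.8207]
side 1 104 x [25.4094 33.7718 38.9494] y [-23.818    1.2479  23.2421] [-0.0283 33.4933]
tube [-20.0745  -7.5423  10.358 ] [45.3565 77.3431]
```

```bash
python3 - <<'E'
from h import *
th=.232; t=np.array([-np.sin(th),np.cos(th)]); P=np.array([.602,.2588])
o=best([*P,.2],t); print(o); s=o[0][1]
manip.set_gripper(.4,40)
manip.move_ptp([*P,.2],down(s*t))
manip.move_l([*P,.12])
manip.move_l([*P,.070],None,.06); print(manip.current_force())
f0=manip.current_force()
manip.set_gripper(0.,40); manip.dwell(.3)
print(manip.current_grip_width(),np.array(manip.current_force())-f0,manip.current_ft_torque(),manip.current_ee_pos(),manip.current_time())
p,d=manip.grab_frame('side'); np.save('side_p2.npy',p);np.save('side_d2.npy',d)
cv2.imwrite('pics/m3.png',crop(p,230,130,120,90))
E
```

```text
[(np.float64(0.2704456780203346), 1, array([ 0.335 ,  0.5722,  1.3871, -0.    ,  1.1823, -1.4678])), (np.float64(3.1763444743985008), -1, array([ 0.335 ,  0.5722,  1.3871, -0.    ,  1.1823,  1.6738]))]
[ 0.2068  0.5834 -0.2304]
0.08814791800938271 [-1.6039  0.1814  5.7273] [0.1708 0.1791 0.0064] [0.6022 0.259  0.0704] 11.1417
```

View pics/m3.png

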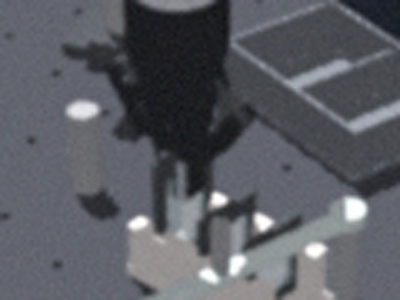

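```bash
python3 - <<'E'
from h import *
th=.232; P=np.array([.602,.2588]); S=np.array([.552,-.197]); yaw=-.138
manip.move_l([*P,.13],None,.08); print(manip.current_force(),manip.current_grip_width())
manip.move_l([*P,.27],None,.15)
manip.move_l([*S,.27],down([-np.sin(yaw),np.cos(yaw)]),.2)
manip.move_l([*S,.17],None,.15); manip.dwell(.3)
print(manip.current_force(),manip.current_grip_width(),manip.current_ee_pos(),manip.current_time())
for c in('side','top'):
    p,d=manip.grab_frame(c); np.save(c+'_p3.npy',p);np.save(c+'_d3.npy',d)
a=np.load('side_p3.npy');b=np.load('top_p3.npy')
cv2.imwrite('pics/m4.png',np.hstack([crop(a,330,215,120,90),crop(b,345,200,120,90)]))
X=cloud('side',np.load('side_d3.npy'))
ex=np.array([np.cos(yaw),np.sin(yaw)]);ey=np.array([-np.sin(yaw),np.cos(yaw)])
q=X[...,:2]-S;x=q@ex*1e3;y=q@ey*1e3;z=X[...,2]*1e3
m=(abs(x)<60)&(abs(y)<40)&(z>100)&(z<215)
print('z range',np.percentile(z[m],[1,10,50,90,99]))
for a in range(100,215,5):
    k=m&(z>=a)&(z<a+5)
    if k.sum()>3: print(a,k.sum(),'x',np.percentile(x[k],[3,97]).round(1),'y',np.percentile(y[k],[5,50,95]).round(1))
E
```

```text
[-0.1653 -0.6243 -1.2054] 0.08728740185202127
[-0.3877 -0.3501 -1.602 ] 0.08711208046149518 [ 0.5522 -0.1971  0.1706] 16.7333
z range [112.3821 120.687  157.6163 205.8784 213.5076]
110 33 x [-29.   28.7] y [-3.3 -2.1 -0.2]
115 48 x [-29.4  25.7] y [-3.7 -2.3  2. ]
120 59 x [-29.5  25.6] y [-3.7 -1.2  1.5]
125 46 x [-29.1  28.1] y [-3.9 -1.2  1.2]
130 49 x [-28.7  28. ] y [-3.9 -0.9  1.4]
135 49 x [-29.   29.2] y [-3.1 -0.9  1.2]
140 47 x [-29.2  27.6] y [-3.6 -1.   1.5]
145 51 x [-29.3  27.4] y [-3.3 -1.5  1.3]
150 49 x [-29.7  29. ] y [-3.3 -0.9  0.9]
155 52 x [-29.3  27.3] y [-3.8 -0.8  2.3]
160 40 x [-30.2  28.6] y [-4.1 -1.2  1.7]
165 26 x [-28.5  28.3] y [-4.8 -1.7  1.8]
170 32 x [-28.8  28.6] y [-8.5 -2.   0.7]
175 43 x [-30.1  28.6] y [-13.8  -2.5   1.4]
180 44 x [-29.1  22.4] y [-15.8  -5.    1.4]
185 44 x [-29.8   7. ] y [-16.1  -4.2   0.4]
190 37 x [-29.3   3.3] y [-17.2  -8.8   1.7]
195 41 x [-29.2   2. ] y [-16.3  -4.8   3.1]
200 42 x [-29.7  -2. ] y [-15.8  -3.7   2.7]
205 39 x [-29.3  -6.2] y [-15.6  -2.3  11.1]
210 58 x [-29.3  -3.5] y [-14.5   1.7   9.8]
```

View pics/m4.png

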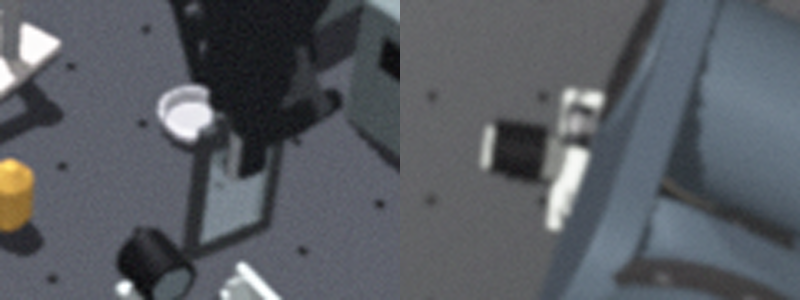

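The plate is held upright and its position in the side camera agrees with the robot's own. The side camera puts the holder at about (0.5503, -0.196), so I'll shift there and lower in force-checked steps.

```bash
python3 - <<'E'
from h import *
S=np.array([.5504,-.196]); yaw=-.142
manip.move_l([*S,.17],down([-np.sin(yaw),np.cos(yaw)]),.05)
manip.move_l([*S,.125],None,.08);manip.dwell(.2);f0=np.array(manip.current_force());ex=np.array([np.cos(yaw),np.sin(yaw)]);ey=np.array([-np.sin(yaw),np.cos(yaw)])
for z in [.118,.112,.108,.104,.100,.096,.092,.088,.084,.080,.076,.073,.071]:
    manip.move_l([*S,z],None,.04); f=np.array(manip.current_force())-f0
    print(z,'fx,fy,fz',f[:2]@ex,f[:2]@ey,f[2],manip.current_ft_torque())
    if abs(f[2])>8 or np.hypot(*f[:2])>10: break
print(manip.current_ee_pos(),manip.current_grip_width(),manip.current_time())
E
```

```text
0.118 fx,fy,fz 0.7189105950282733 0.9952849912664126 -0.5474594144495888 [ 0.0096  0.0268 -0.0687]
0.112 fx,fy,fz -0.31253813785612083 0.46875132348247256 -0.3088447128819245 [-0.0064  0.0073 -0.0241]
0.108 fx,fy,fz 0.30080634457250266 0.5053179972099966 -0.2902975789598119 [ 0.0155  0.0099 -0.0081]
0.104 fx,fy,fz -0.0879639090667614 0.06434812534185644 -1.201699801476004 [ 0.0212  0.0231 -0.0265]
0.1 fx,fy,fz -0.8086931347434837 -0.10438419729213058 -0.2255006519498557 [-0.023  -0.0006 -0.0121]
0.096 fx,fy,fz 0.373628011237618 0.7144551941041928 -0.8082496807424975 [ 0.0545 -0.0066  0.008 ]
0.092 fx,fy,fz -0.2794333751429075 0.6844491698089266 -0.13885050026355805 [-0.0149 -0.0085 -0.0305]
0.088 fx,fy,fz 0.45261937884462045 0.3203016756787649 -0.3950914352341608 [-0.0003 -0.0183  0.0059]
0.084 fx,fy,fz 0.015228508459868395 0.9583190724135616 -0.8898431420104074 [-0.0255 -0.0068  0.0175]
0.08 fx,fy,fz -0.4473652699641474 1.3279362911056287 -0.7773736824953523 [-0.054   0.0355  0.0228]
0.076 fx,fy,fz 0.30684454194783056 0.3733501815491073 -1.6396423614506455 [-0.0468 -0.0443 -0.0037]
0.073 fx,fy,fz -0.3555699703654395 -0.2600536499658163 -1.3839146644019158 [-0.0381  0.0424 -0.0303]
0.071 fx,fy,fz 0.6513777130725806 0.2826381930560967 -0.9486686189078124 [0.0288 0.0056 0.0789]
[ 0.5503 -0.196   0.0709] 0.0921992327167122 21.375
```

It slid in without contact. I'll feel for the floor, then check with the camera before letting go.

```bash
python3 - <<'E'
from h import *
S=np.array([.5504,-.196]); yaw=-.142
f0=np.mean([manip.current_force() for _ in range(5)],0)
for z in np.arange(.070,.0635,-.001):
    manip.move_l([*S,z],None,.02); manip.dwell(.1); f=np.array(manip.current_force())-f0
    print(round(z,4),f)
    if f[2]>4: break
p,d=manip.grab_frame('side');np.save('side_d4.npy',d)
cv2.imwrite('pics/m5.png',crop(p,330,235,120,90))
X=cloud('side',d);ex=np.array([np.cos(yaw),np.sin(yaw)]);ey=np.array([-np.sin(yaw),np.cos(yaw)])
q=X[...,:2]-S;x=q@ex*1e3;y=q@ey*1e3;z=X[...,2]*1e3
m=(x>-40)&(x<-15)&(abs(y)<15)&(z>60)&(z<125)
print('plate top z pct',np.percentile(z[m],[50,90,97,99]),'x min',np.percentile(x[m],3),manip.current_time())
E
```

```text
0.07 [-2.0459  0.2487  7.6135]
plate top z pct [ 89.8958 110.7334 112.3258 113.1299] x min -30.42674738401739 21.775
```

View pics/m5.png

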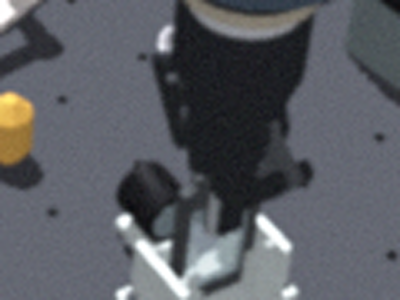

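The plate stands between the cheeks, with floor contact at the expected height and its top near 110 mm. I'll release and check.

```bash
python3 - <<'E'
from h import *
S=np.array([.5504,-.196]); yaw=-.142
manip.set_gripper(.35); manip.dwell(.2)
manip.move_l([*S,.13],None,.08); manip.move_l([*S,.26],None,.2)
manip.move_ptp([.30,-.05,.35],down([0,1]) if best([.30,-.05,.35],[0,1])[0][1]>0 else down([0,-1]))
manip.dwell(.3)
for c in('side','top'):
    p,d=manip.grab_frame(c);np.save(c+'_p5.npy',p);np.save(c+'_d5.npy',d)
    X=cloud(c,d);Q=X[(X[...,2]>.1)&(X[...,2]<.116)&(abs(X[...,0]-.552)<.06)&(abs(X[...,1]+.196)<.04)]
    if len(Q)>3: print(c,len(Q),Q.mean(0),cv2.minAreaRect(Q[:,:2].astype(np.float32)))
    for n in "short_plate_a objective dish slide_box syringe driver oil post".split():
        print(c,n,[(np.round(o['at'],3).tolist(),round(o['confidence'],2)) for o in manip.look_for(c,n)][:2])
a=np.load('side_p5.npy');b=np.load('top_p5.npy')
cv2.imwrite('pics/m6.png',np.vstack([np.hstack([crop(a,330,235,120,90),crop(b,345,200,120,90)]),np.hstack([crop(a,230,130,160,120),crop(b,185,150,200,150)])]))
print(manip.current_time(),manip.current_force())
E
```

```text
side 193 [ 0.5495 -0.1968  0.1081] ((0.5511565804481506, -0.19503933191299438), (0.01166118960827589, 0.06167469918727875), 81.63128662109375)
side short_plate_a [([0.631, 0.174, 0.047], 0.52), ([0.62, 0.22, 0.063], 0.48)]
side objective [([0.523, -0.027, 0.035], 0.55)]
side dish [([0.708, -0.021, 0.01], 0.55)]
side slide_box [([0.388, 0.164, 0.026], 0.57)]
side syringe [([0.408, -0.193, 0.02], 0.95)]
side driver [([0.399, -0.025, 0.024], 0.82)]
side oil [([0.606, -0.354, 0.034], 0.95)]
side post [([0.605, 0.13, 0.038], 0.21)]
top 127 [ 0.5531 -0.1973  0.1101] ((0.5527390837669373, -0.1978413164615631), (0.008474970236420631, 0.05958132445812225), 81.80909729003906)
top short_plate_a [([0.613, 0.218, 0.079], 0.65), ([0.623, 0.173, 0.079], 0.48)]
top objective [([0.552, -0.177, 0.029], 0.52)]
top dish [([0.704, -0.023, 0.007], 0.66), ([0.553, -0.193, 0.083], 0.49)]
top slide_box [([0.405, -0.017, 0.026], 0.67), ([0.396, 0.171, 0.025], 0.58)]
top syringe [([0.415, -0.188, 0.017], 0.61)]
top driver [([0.405, -0.018, 0.026], 0.92)]
top oil [([0.616, -0.352, 0.044], 0.77), ([0.562, 0.107, 0.124], 0.43)]
top post [([0.603, 0.389, 0.07], 0.69)]
26.375 [ 0.3955  0.7725 -0.0167]
```

View pics/m6.png

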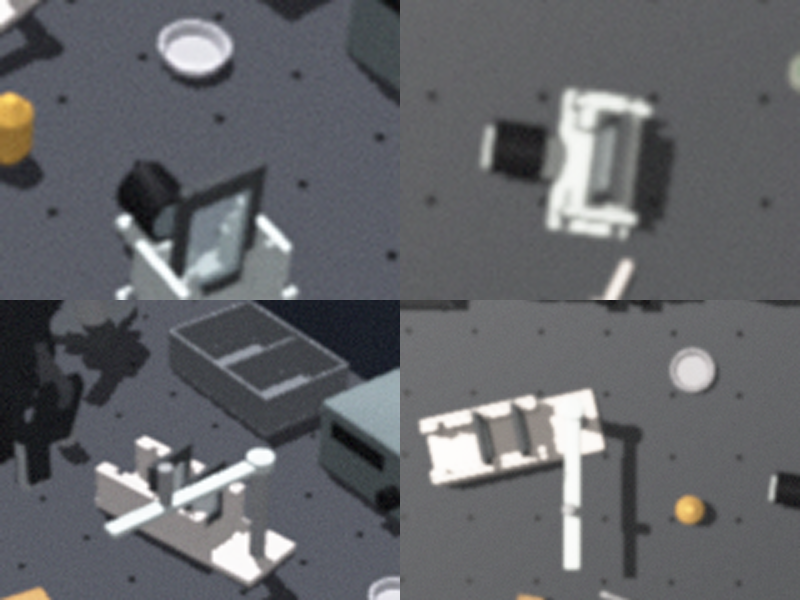

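The plate stands upright in the holder slot, the short plates are still in the rack and the bar is aside. Both cameras put the plate within about 1 mm of the holder centre.

```bash
python3 -c "
from bench import manip
manip.sign_off();print(manip.current_time())"
```

```text
the job is handed in; nothing more can be done
the job is handed in; nothing more can be done
```

The job is handed in. I swung the retaining bar to about 1.3 rad by its pin. I then drew the tall plate straight up out of the rack's +44 mm slot and lowered it into the holder until it touched the floor (about 7.6 N). After that I let go and backed the arm away, at about 26 s on the clock.

**Plate:** It stands upright in the slot with its top at about 110 mm, which fits being fully down. Its centre is within about 1 mm of the holder centre in both cameras, and its yaw of about −8.2° matches the holder.

**Short plates and bystanders:** Both short plates are still in their slots. Each bystander was found again within a few millimetres of where it started in at least one camera.

**Readings that disagreed:**
- The two cameras differ by about 2–3 mm. The held plate matched the robot's own position in the side camera, so I used that one for the final placing.
- The detector gave a few false matches in the final pictures: a low-confidence "post" in the side view, and a wrong first hit for "objective" and "slide_box" in the top view. Another detection or the other camera showed each of these in place.

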